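# Close the split flanging block on a spout tube and hold it shut

## Task

Get the copper spout tube ready for flanging: lay it in the groove of the lower half of the split block, with about 12 mm of tube standing out past the red-painted face, and let go of it. Then set the upper half over it on the two dowels, red face on the same side, fully home, and finish while still holding it pressed down firmly on the lower half, with a push of about 15 N, so that the clamp can be put on by someone else. Leave the hammer, the G-clamp and the dish of rivets where they are.

Things in the scene. Friction and masses are not known exactly. Their poses are not given: they have to be found in the camera images.
- lower_half: Lower half of the split flanging block, fixed to the bench: aluminium block 60 (its x) x 110 (y) x 36 mm high on a dark steel base plate 76 x 190 x 12 mm with cap screws 6 mm high at its y ends. Origin: centre of the plate's underside, on the bench; z up. Parting face (block's top) 48 mm above the origin. Its +x face, x = 30 mm, away from the robot, is painted red (the flanging face).
- groove (a point): Middle of the lower half's parting face, 48 mm above the bench; axes as the lower half's. A half-round groove 22 mm wide, 10.5 mm deep runs through here along x; the tube lies in it with its axis at this height. With 12 mm past the red face the tube's middle is at x = -18 mm from here and 48 mm of it sticks out on the robot's side, where it can be held while it is laid in.
- dowel_left (a point): Tip of the lower half's steel dowel at its y = +36 mm, x = 0: 10 mm diameter, upright, 22 mm above the parting face, its last 5 mm tapered to 5 mm.
- dowel_right (a point): Tip of the other dowel, alike, at y = -36 mm, x = 0.
- upper_half: Upper half of the block, loose, aluminium, about 0.6 kg, 60 (its x) x 110 (y) x 36 mm high. Origin: centre of its underside, the parting face; z up. It starts flat on the bench, parting face down. Groove as in the lower half along x in its underside; two 12 mm dowel holes right through at y = +36 and -36 mm, x = 0. Closed: axes as the lower half's, origin at point groove.
- upper_red (a point): Middle of the upper edge of the upper half's red-painted +x face (x = 30, y = 0, 36 mm above its underside); a red stripe runs along the top beside it; at the start it is roughly away from the robot. When closed the tube comes out of both x faces, its top 10 mm above the parting face: fingers on the x faces must stay some 12 mm above that.
- tube: Copper spout tube, 20 mm outside diameter, 120 mm long, 0.09 kg. Origin: on its axis at mid length; x along its axis; both ends alike. It starts lying level in the tube rest, its axis 40 mm above the bench.
- tube_rest: Wooden rest fixed to the bench: base 90 x 80 x 10 mm, two V supports 10 mm thick, tops 42 mm above the bench. Origin on the bench under the middle of the tube (within 3 mm); x along the tube. Supports at x = -8 and +45 mm, so the tube's end nearer the robot overhangs freely from x = -13 to -60 mm.
- hammer: Bystander: hammer lying on the bench on the far side, 270 mm long, along its x axis; origin on its underside.
- g_clamp: Bystander: blue G-clamp lying flat on the bench on the far side, about 195 x 85 x 20 mm. Origin at the underside of its middle.
- rivet_dish: Bystander: blue dish of copper rivets, 100 mm diameter, 22 mm high, on the far side. Origin at the centre of its underside.
Things that resemble listed ones, but are neither listed nor needed, are in the scene too. Of the things shaped like the tube, the copper one is meant. What is shaped like the upper_half but turquoise is not meant.

How it is judged (in metres and radians):
On the way:
1. the tube lies in the lower half's groove, let go, with 12 mm (4 to 20) standing out past the red face (x of tube in the frame of lower_half between -0.026 and -0.01 m and y of tube in the frame of lower_half between -0.003 and 0.003 m and z of tube in the frame of lower_half between 0.045 and 0.051 m and angle between the x axis of tube and the x axis of lower_half, either way round below 0.05 rad and contact force between the fingers and tube below 0.2 N), for 0.3 s.
At the end, for the whole second after the job is handed in: Tube in the groove (3 mm, 0.05 rad), 4 to 20 mm of it past the red face; upper half on both dowels, red faces alike, within 2.5 mm sideways, closed to 1.5 mm, at rest; the robot still on it, pressing so that the halves bear on each other with over 10 N (5 to 7 N of it weight) (x of tube in the frame of lower_half between -0.026 and -0.01 m and y of tube in the frame of lower_half between -0.003 and 0.003 m and z of tube in the frame of lower_half between 0.045 and 0.051 m and angle between the x axis of tube and the x axis of lower_half, either way round below 0.05 rad and x of upper_half in the frame of lower_half between -0.0025 and 0.0025 m and y of upper_half in the frame of lower_half between -0.0025 and 0.0025 m and z of upper_half in the frame of lower_half between 0.046 and 0.0495 m and angle between the z axis of upper_half and the z axis of lower_half, either way round below 0.03 rad and angle between the x axis of upper_half and the x axis of lower_half, either way round below 0.06 rad and x of upper_red in the frame of lower_half above 0.02 m and contact force between upper_half and lower_half above 10 N and contact force between any of the fingers, the arm and upper_half above 3 N and linear speed of upper_half below 0.01 m/s); the arm keeps its last pose, push and grip.
It fails at once if a bystander (hammer, G-clamp or rivet dish) is moved more than 30 mm (distance of any of hammer, g_clamp, rivet_dish from where it was at the start of the episode above 0.03 m).
It also fails if it takes over 64 s, if anything falls off the work surface, if the arm or the gripper's body presses on something with over 40 N, if the wrist force passes 120 N, or if a joint passes its speed limit or range.

## Robot

A 6-joint arm with a two-finger parallel gripper is mounted at the origin on the work surface. World frame = base frame: x ahead of the robot, y to its left, z up, the work surface at z = 0. Lengths are in mm, angles in rad, forces in N, time in s.
With the tool pointing down it reaches from about 400 to 925 mm from the base axis. Payload 12.5 kg.
Tool frame: the origin (TCP) lies at the centre of the arm's flange, where the gripper is bolted on; the fingertips stand 190 mm ahead of it and the grasp point (between the pads) lies 171 mm ahead of it; z points along the fingers, y is the line along which they close (so a half turn about z gives the same grasp; the last joint's range is limited). The gripper opens to 95 mm and grips with 3 to 60 N. Pads are 20 mm wide; open, the fingers measure 119 mm over their backs; the gripper's body (75 mm by 180 mm) begins 59 mm behind the grasp point.
Start: joints at [-1.442, 0.491, 1.559, -0, 1.092, -0.106], TCP at [145.425, -607.846, 404.761] pointing down, gripper open.
Joint ranges: [-3.1, 3.1], [-0.84, 2.19], [0.05, 2.79], [-1.13, 4.28], [0.06, 2.93], [-2.69, 2.69]. Speed limits (rad/s): [2.22, 2.22, 2.79, 3.14, 3.14, 3.14].

## Interface

Orientations are given as [roll, pitch, yaw] about the fixed x, y, z axes, in that order (R = Rz(yaw) Ry(pitch) Rx(roll)).
In Python, from cell import env, read_camera, search_frame, cut_out gives the robot as it stands. The module is installed in compiled form; this text tells all that it offers.
- The arm moves only by the tool move_arm, never from a script. Its argument "commands" is a list of rows, each a list of 3 entries, a list of its own where there are three numbers: the shift along the world's x, y, z normalised to -1 to 1, where 1 is 0.03 m, then the turn about the world's z normalised to -1 to 1, where 1 is 0.08 rad, then the opening, from -1 (shut) to 1 (fully open), so that 0 is half open. A call has 1 to 20 rows; each row shifts and turns the commanded pose from where the row before left it; what a row does not reach is not made up. A row lasts 1/12 s, in which the tool goes at most 41.7 mm and 7.16 degrees, less where a joint would pass 70% of its speed; a pose out of reach is approached as far as the arm can. A call with a number of a shift or a turn outside -1 to 1 is refused whole. A call with a gripper value outside its range is refused whole. The fingers move at their own pace and stop on an object; the grip force is fixed at half the most. Time passes only in rows, so rows that do not move let the fingers close. It gives the time, the measured TCP pose, the force, the opening and the grip force at its end, in the units of the state.
- env.state(): the state, without advancing time (a new reading comes with each control period).
- read_camera(name): name is "side" or "top"; returns a dict with "image" (420x560x3 uint8, red, green, blue), "fx", "fy", "cx", "cy" (pixels), "rvec" (rotation vector, rad) and "tvec" (3), from world to camera coordinates, as OpenCV has them. Camera axes: x right, y down, z forward; pixel columns grow to the right and rows downward; lengths in mm; the calibration is good to about 2 mm. A picture is of the moment at which its call begins. There is no depth.
- env.job_done(): hands the job in; it is judged then, once.
Trained networks look in a picture, given as the dict that the camera call returned (one of the last four; its "shot" number tells which), for a name from the list of things; names that differ only in an ending like _2 or _b are one class to them, and where a whole thing is asked for, a point or a joint stands for the part that bears it (a point fixed in the world has none). Each returns a list of dicts, best first, with "confidence" (0 to 1); they miss things now and then, are a little off and sometimes report something else, mostly with a low value. They report only what shows in the picture. A call takes as long as a camera call. They do not tell look-alikes from the thing itself.
- search_frame(thing, picture): "at" ([column, row] in pixels, amid what is visible of it).
- cut_out(thing, picture): "region" (420x560 bool, what is visible of it) and "at" ([column, row] in pixels, amid what is visible of it).
The state is a dict: "t": time; "joints": joint angles; "qvel": joint speeds; "tau": joint torques, N m; "eef_pos": TCP position; "tcp_rot": TCP orientation; "ft_force": force on the tool from outside, world axes, zero at the start; "moment": the same for the moment, N m; "opening": opening from 0.0 (shut) to 1.0 (fully open); "grip_force": force on a finger pad.
Only numpy, scipy, OpenCV 4.12 (cv2) and the standard library are available. Lean on these libraries where they do the work, as an engineer would, in place of code of your own. Each camera call takes 0.05 s, during which the arm holds its last target. There are 200 camera calls.

## Working session

There is one attempt and no reset: what is moved stays moved. The work goes in short steps, Python scripts to look and compute and a tool call to move; the robot and the scene stay as the last step left them, time stands still between calls to the robot, and variables do not carry over. Pictures are saved under pics/ and viewed, at most 10 in all, crops included, and the job is handed in when it is done.

Besides the shell and the picture viewer there is one more tool, called after "Request:" as name(argument=value, ...), one argument or row to a line, values as JSON. move_arm: Moves the arm, as the interface text tells. Its arguments: {"type":"object","properties":{"commands":{"type":"array","items":{"type":"array"}}},"required":["commands"]}

```bash
mkdir -p pics
cat > h.py <<'E'
import numpy as np, cv2
from cell import env, read_camera, search_frame, cut_out
def ray(c,px):
    R=cv2.Rodrigues(np.array(c["rvec"],float))[0]; t=np.array(c["tvec"],float).ravel()
    o=-R.T@t; d=R.T@np.array([(px[0]-c["cx"])/c["fx"],(px[1]-c["cy"])/c["fy"],1.]); return o,d
def onz(c,px,z):
    o,d=ray(c,px); return o+d*(z-o[2])/d[2]
def proj(c,P):
    K=np.array([[c["fx"],0,c["cx"]],[0,c["fy"],c["cy"]],[0,0,1.]])
    return cv2.projectPoints(np.array(P,float).reshape(-1,3),np.array(c["rvec"],float),np.array(c["tvec"],float),K,None)[0].reshape(-1,2)
def tri(a,pa,b,pb):
    A=[];B=[]
    for c,p in((a,pa),(b,pb)):
        o,d=ray(c,p); d=d/np.linalg.norm(d); M=np.eye(3)-np.outer(d,d); A.append(M);B.append(M@o)
    return np.linalg.lstsq(np.vstack(A),np.hstack(B),rcond=None)[0]
E
python3 - <<'E'
from h import *
np.set_printoptions(precision=1,suppress=True)
for n in("top","side"):
    c=read_camera(n); cv2.imwrite(f"pics/{n}0.png",cv2.cvtColor(c["image"],cv2.COLOR_RGB2BGR))
    print(n,ray(c,(280,210)),c["fx"])
    for th,z in(("lower_half",48),("groove",48),("dowel_left",70),("dowel_right",70),("upper_half",36),("upper_red",36),("tube",40),("tube_rest",40),("hammer",10),("g_clamp",10),("rivet_dish",20)):
        for r in search_frame(th,c)[:4]:
            print(th,np.round(r["at"],1),round(r["confidence"],2),onz(c,r["at"],z))
print(env.state())
E
```

```text
top (array([ 456.1,  -85.2, 1045.2]), array([ 0.1, -0. , -1. ])) 399.9261038536216
lower_half [251.4 223.3] 0.97 [516.6 -24.4  48. ]
groove [254.1 223.5] 0.79 [516.  -31.2  48. ]
dowel_left [251.1 224. ] 0.87 [513.5 -25.1  70. ]
dowel_left [243.  134.2] 0.57 [738.1  -5.4  70. ]
dowel_right [250.4 226.3] 0.59 [507.9 -23.3  70. ]
dowel_right [123.6 238.3] 0.45 [481.2 286.5  70. ]
upper_half [123.5 241.3] 0.65 [474.5 299.5  36. ]
upper_half [127.8 303.4] 0.59 [320.4 284.4  36. ]
upper_red [327.6 128.8] 0.35 [ 759.9 -221.2   36. ]
tube [342.6 278.9] 0.87 [ 377.2 -249.8   40. ]
tube [373.8 216.3] 0.83 [ 532.2 -332.    40. ]
tube [442.  229.1] 0.55 [ 498.6 -501.2   40. ]
tube_rest [367.2 210.3] 0.59 [ 547.5 -315.9   40. ]
tube_rest [371.3 217.3] 0.38 [ 529.7 -325.6   40. ]
tube_rest [328.2 128.6] 0.28 [ 759.2 -222.2   40. ]
hammer [327.6 130. ] 0.68 [ 764.5 -224.6   10. ]
hammer [250.2 221.3] 0.32 [524.1 -19.   10. ]
g_clamp [139.4 120.7] 0.93 [795.2 275.8  10. ]
side (array([135.8, 600.4, 591.5]), array([ 0.4, -0.7, -0.5])) 391.42365628127465
lower_half [272.1 252.2] 0.57 [500.3  29.3  48
[... 403 characters left out ...]
2 184.6] 0.67 [ 530.3 -340.3   40. ]
tube [276.7 248.3] 0.45 [504.6   3.3  40. ]
tube_rest [322.3 193. ] 0.61 [ 532.2 -279.8   40. ]
hammer [240.4 191.4] 0.76 [ 760.5 -199.2   10. ]
g_clamp [100.4 282.2] 0.63 [773.3 274.7  10. ]
rivet_dish [196.9 222.5] 0.8 [745.7   5.1  20. ]
rivet_dish [ 98.  282.5] 0.24 [765.7 283.5  20. ]
{'t': 1.2, 'joints': array([-1.4,  0.5,  1.6, -0. ,  1.1, -0.1]), 'qvel': array([-0.,  0.,  0., -0., -0., -0.]), 'tau': array([ -0. , -61.2, -25.8,   0.1,   0. ,  -0. ]), 'eef_pos': array([ 145.4, -607.9,  404.7]), 'tcp_rot': array([3.1, 0. , 0.2]), 'ft_force': array([-0.4, -0.4, -0.6]), 'moment': array([-0., -0.,  0.]), 'grip_force': 0.0, 'opening': 0.9972562839726705}
```

```bash
ls pics
```

```text
side0.png
top0.png
```

View pics/top0.png

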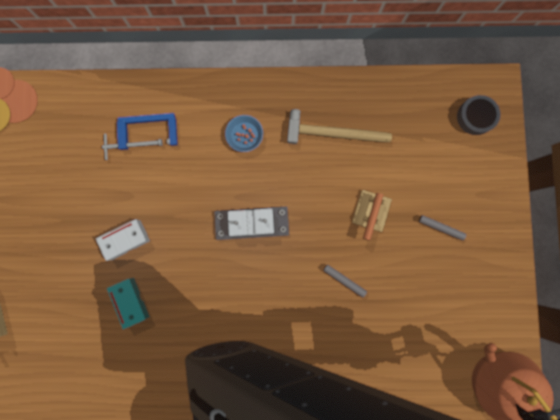

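View pics/side0.png

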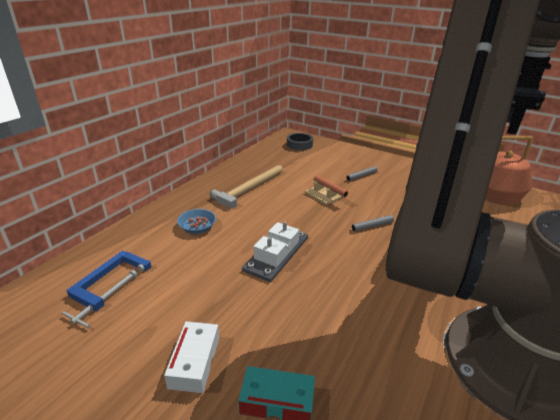

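In the top picture the tubes are copper (374,216), lying in the wooden rest, and grey (345,281) and (442,229); the copper one is meant. The upper-half candidates are aluminium with a red stripe (123,241) and turquoise (128,303); the aluminium one is meant. The lower half is at (251,223). I'll fit the model silhouettes and confirm in an enlarged crop.

```bash
cat > fit.py <<'E'
from h import *
from scipy.optimize import minimize
def box(x0,x1,y0,y1,z0,z1): return np.array([[x,y,z] for x in(x0,x1) for y in(y0,y1) for z in(z0,z1)],float)
def cyl(y,z0,z1,r): 
    a=np.linspace(0,6.28,16); return np.array([[r*np.cos(t),y+r*np.sin(t),z] for t in a for z in(z0,z1)])
def tubem():
    a=np.linspace(0,6.28,24); return np.array([[x,10*np.cos(t),10*np.sin(t)] for t in a for x in(-60,60)])
M={"lower_half":[box(-38,38,-95,95,0,12),box(-30,30,-55,55,12,48),cyl(36,48,65,5),cyl(-36,48,65,5),cyl(36,65,70,3.7),cyl(-36,65,70,3.7)],
"upper_half":[box(-30,30,-55,55,0,36)],"tube":[tubem()]}
def tf(P,p,z):
    c,s=np.cos(p[2]),np.sin(p[2]); return P@np.array([[c,s,0],[-s,c,0],[0,0,1]])+[p[0],p[1],z]
S=6
def render(c,th,p,z,win):
    u0,v0,u1,v1=win; im=np.zeros(((v1-v0)*S,(u1-u0)*S),np.uint8)
    for P in M[th]:
        q=proj(c,tf(P,p,z)); q=cv2.convexHull(((q+0.5-[u0,v0])*S-0.5).astype(np.float32))
        cv2.fillConvexPoly(im,np.round(q*16).astype(np.int32),255,shift=4)
    return cv2.resize(im,(u1-u0,v1-v0),interpolation=cv2.INTER_AREA)/255.
def fit(th,z,p0,obs):
    wins=[]
    for c,m in obs:
        ys,xs=np.nonzero(m); wins.append((max(xs.min()-12,0),max(ys.min()-12,0),min(xs.max()+13,560),min(ys.max()+13,420)))
    def cost(p): return sum((np.abs(render(c,th,p,z,w)-m[w[1]:w[3],w[0]:w[2]])).sum()/m.sum() for (c,m),w in zip(obs,wins))
    r=None
    for st in((12,12,.25),(4,4,.08)):
        s=np.array(p0 if r is None else r.x); r=minimize(cost,s,method="Nelder-Mead",options=dict(initial_simplex=np.vstack([s,s+np.diag(st)]),xatol=.02,fatol=1e-5))
    return r.x,r.fun
E
cat > run1.py <<'E'
from fit import *
np.set_printoptions(precision=3,suppress=True)
cs=[read_camera("top"),read_camera("side")]
G={"tube":(40,(532,-335,-.2)),"upper_half":(0,(474,307,.3)),"lower_half":(0,(510,-20,0))}
ov=[c["image"].copy() for c in cs]
for th,(z,p0) in G.items():
    obs=[]
    for c in cs:
        rs=cut_out(th,c); q=proj(c,[p0[0],p0[1],z+15])[0]
        r=min(rs,key=lambda r:np.hypot(*(np.array(r["at"])-q))); print(th,r["confidence"],r["at"],r["region"].sum())
        obs.append((c,r["region"].astype(float)))
    for n,o in(("both",obs),("top",obs[:1]),("side",obs[1:])): 
        p,f=fit(th,z,p0,o); print(th,n,p,round(f,3))
        if n=="both": pb=p
    for i,c in enumerate(cs):
        for P in M[th]: cv2.polylines(ov[i],[np.round(cv2.convexHull(proj(c,tf(P,pb,z)).astype(np.float32))*16).astype(np.int32)],True,(0,255,0),1,shift=4)
def cr(im,u,v): return cv2.resize(im[v-33:v+33,u-42:u+42],None,fx=3.15,fy=4.5*.7,interpolation=cv2.INTER_CUBIC)
rows=[]
for src in(0,1):
    pts=[[(374,212),(125,245),(252,222)],[(328,190),(195,350),(275,250)]][src]
    rows.append(np.hstack([cr(ov[src],*q) for q in pts]));rows.append(np.hstack([cr(cs[src]["image"],*q) for q in pts]))
o=np.vstack(rows); o=cv2.resize(o,(560,586)) if o.shape[0]>600 else o
cv2.imwrite("pics/fit0.png",cv2.cvtColor(o,cv2.COLOR_RGB2BGR))
E
python3 run1.py
```

```text
tube 0.75 [374.0, 214.0] 396
tube 0.52 [330.4, 186.0] 242
tube both [ 531.443 -330.079   -0.322] 0.206
tube top [ 530.301 -329.762   -0.319] 0.085
tube side [ 533.036 -330.736   -0.338] 0.102
upper_half 0.9 [123.8, 238.5] 1202
upper_half 0.55 [193.8, 356.8] 2672
upper_half both [479.252 306.803   0.461] 0.092
upper_half top [478.423 306.606   0.46 ] 0.039
upper_half side [479.971 306.746   0.464] 0.043
lower_half 0.86 [250.4, 223.6] 2126
lower_half 0.73 [274.4, 251.5] 2089
lower_half both [519.947 -23.46    0.057] 0.089
lower_half top [519.077 -23.024   0.055] 0.036
lower_half side [521.159 -23.713   0.064] 0.038
```

View pics/fit0.png

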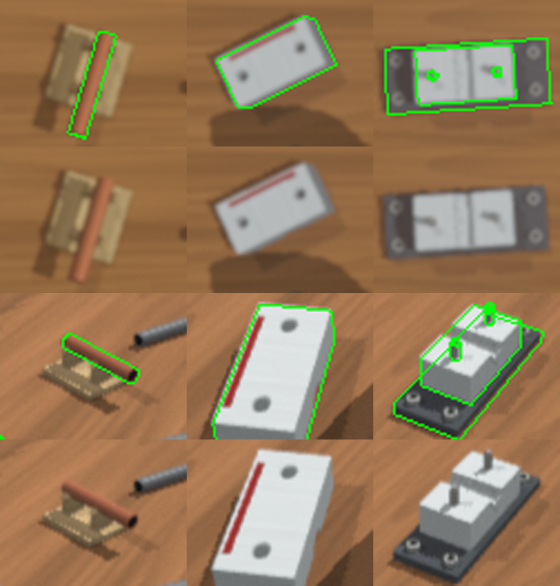

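The fits hold: copper tube in the rest, at (531,-330) with yaw -0.32. Aluminium half with the red stripe on its far side, at (479,307) with yaw 0.46. Lower half at (520,-23.5) with yaw 0.057. Now I move above the tube's free end.

Request:
move_arm(
  commands=[
    [[0.73, 0.604, -0.196], -0.435, 0.2],
    [[0.73, 0.604, -0.196], -0.435, 0.2],
    [[0.73, 0.604, -0.196], -0.435, 0.2],
    [[0.73, 0.604, -0.196], -0.435, 0.2],
    [[0.73, 0.604, -0.196], -0.435, 0.2],
    [[0.73, 0.604, -0.196], -0.435, 0.2],
    [[0.73, 0.604, -0.196], -0.435, 0.2],
    [[0.73, 0.604, -0.196], -0.435, 0.2],
    [[0.73, 0.604, -0.196], -0.435, 0.2],
    [[0.73, 0.604, -0.196], -0.435, 0.2],
    [[0.73, 0.604, -0.196], -0.435, 0.2],
    [[0.73, 0.604, -0.196], -0.435, 0.2],
    [[0.73, 0.604, -0.196], -0.435, 0.2],
    [[0.73, 0.604, -0.196], -0.435, 0.2],
    [[0.73, 0.604, -0.196], -0.435, 0.2],
    [[0.73, 0.604, -0.196], -0.435, 0.2],
    [[0, 0, 0], 0, 0.2],
    [[0, 0, 0], 0, 0.2],
  ],
)

```text
t: 3.1
eef_pos: [496.6, -317.0, 310.3]
tcp_rot: [-3.142, 0.001, -0.319]
ft_force: [-0.3, 0.1, -0.5]
opening: 0.6
grip_force: 0.0
```

Request:
move_arm(
  commands=[
    [[-0.04, -0.04, -0.8], 0, 0.2],
    [[0, 0, -0.8], 0, 0.2],
    [[0, 0, -0.8], 0, 0.2],
    [[0, 0, -0.6], 0, 0.2],
    [[0, 0, -0.31], 0, 0.2],
    [[0, 0, 0], 0, 0.2],
    [[0, 0, 0], 0, -1],
    [[0, 0, 0], 0, -1],
    [[0, 0, 0], 0, -1],
    [[0, 0, 0], 0, -1],
    [[0, 0, 0], 0, -1],
    [[0, 0, 0], 0, -1],
  ],
)

```text
t: 4.1
eef_pos: [494.6, -318.9, 211.8]
tcp_rot: [-3.142, 0.0, -0.322]
ft_force: [-1.3, 3.9, 1.8]
opening: 0.24
grip_force: 1.8
```

Request:
move_arm(
  commands=[
    [[0, 0, 0], 0, -1],
    [[0, 0, 0], 0, -1],
    [[0, 0, 0], 0, -1],
    [[0, 0, 0], 0, -1],
  ],
)

```text
t: 4.43
eef_pos: [494.7, -318.3, 211.8]
tcp_rot: [-3.141, 0.001, -0.321]
ft_force: [0.1, 7.0, 6.9]
opening: 0.203
grip_force: 29.9
```

Request:
move_arm(
  commands=[
    [[0, 0, 0.3], 0, -1],
    [[0, 0, 0.7], 0, -1],
    [[0, 0, 0.9], 0, -1],
    [[0, 0, 0.9], 0, -1],
    [[0, 0, 0.5], 0, -1],
    [[0, 0, 0], 0, -1],
    [[0, 0, 0], 0, -1],
  ],
)

```text
t: 5.02
eef_pos: [494.5, -319.1, 311.1]
tcp_rot: [3.141, -0.002, -0.322]
ft_force: [-0.5, 0.2, -1.6]
opening: 0.203
grip_force: 29.8
```

```bash
cat > run2.py <<'E'
from fit import *
import sys
np.set_printoptions(precision=3,suppress=True)
s=env.state(); e=s["eef_pos"]; yaw=s["tcp_rot"][2]; print(s["t"],e,s["tcp_rot"],s["ft_force"],s["moment"],s["opening"])
th=sys.argv[1]; z=float(sys.argv[2]); p0=[float(v) for v in sys.argv[3:6]]
cs=[read_camera("top"),read_camera("side")]; ov=[]
for n,c in zip(("top","side"),cs):
    rs=cut_out(th,c); q=proj(c,[p0[0],p0[1],z+10])[0]
    if not rs: print(n,"none"); continue
    r=min(rs,key=lambda r:np.hypot(*(np.array(r["at"])-q))); print(n,round(r["confidence"],2),np.round(r["at"]),np.round(q),r["region"].sum())
    p,f=fit(th,z,p0,[(c,r["region"].astype(float))]); print(p,round(f,3))
    im=c["image"].copy()
    for P in M[th]: cv2.polylines(im,[np.round(cv2.convexHull(proj(c,tf(P,p0,z)).astype(np.float32))*16).astype(np.int32)],True,(0,255,0),1,shift=4)
    u,v=[int(a) for a in q]; u=min(max(u,70),490); v=min(max(v,70),350)
    ov.append(np.vstack([cv2.resize(x[v-70:v+70,u-70:u+70],(300,300),interpolation=cv2.INTER_CUBIC) for x in(im,c["image"])]))
if len(sys.argv)>6: cv2.imwrite(f"pics/{sys.argv[6]}.png",cv2.cvtColor(np.hstack(ov),cv2.COLOR_RGB2BGR))
E
python3 run2.py tube 138 530.5 -330.5 -0.32 tube1
```

```text
5.0167 [ 494.501 -319.096  311.068] [ 3.141 -0.002 -0.322] [-0.531  0.216 -1.587] [ 0.074  0.104 -0.065] 0.20280564682540042
top 0.48 [391. 191.] [385. 213.] 46
[ 529.415 -341.932   -0.036] 3.173
side 0.73 [327. 153.] [334. 152.] 189
[ 534.948 -335.928   -0.335] 0.526
```

View pics/tube1.png

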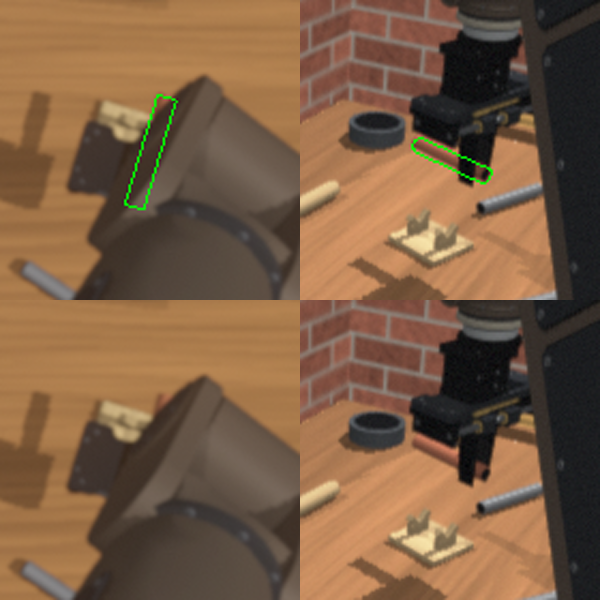

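Request:
move_arm(
  commands=[
    [[-0.08, 0.75, 0], 0.364, -1],
    [[-0.08, 0.75, 0], 0.364, -1],
    [[-0.08, 0.75, 0], 0.364, -1],
    [[-0.08, 0.75, 0], 0.364, -1],
    [[-0.08, 0.75, 0], 0.364, -1],
    [[-0.08, 0.75, 0], 0.364, -1],
    [[-0.08, 0.75, 0], 0.364, -1],
    [[-0.08, 0.75, 0], 0.364, -1],
    [[-0.08, 0.75, 0], 0.364, -1],
    [[-0.08, 0.75, 0], 0.364, -1],
    [[-0.08, 0.75, 0], 0.364, -1],
    [[-0.08, 0.75, 0], 0.364, -1],
    [[-0.08, 0.75, 0], 0.364, -1],
    [[0, 0, -0.6], 0, -1],
    [[0, 0, -0.8], 0, -1],
    [[0, 0, -0.7], 0, -1],
    [[0, 0, -0.2], 0, -1],
    [[0, 0, 0], 0, -1],
    [[0, 0, 0], 0, -1],
  ],
)

```text
t: 6.8
eef_pos: [463.6, -26.7, 241.4]
tcp_rot: [-3.141, 0.001, 0.056]
ft_force: [0.4, -0.7, -0.9]
opening: 0.199
grip_force: 29.8
```

```bash
python3 run2.py tube 71 502 -24.5 0.057 tube2
```

```text
6.8 [463.594 -26.746 241.38 ] [-3.141  0.001  0.056] [ 0.411 -0.729 -0.948] [ 0.011  0.061 -0.01 ] 0.19920812368910581
top 0.5 [250. 211.] [251. 229.] 101
[497.72  -23.369  -0.004] 1.209
side 0.57 [274. 230.] [285. 228.] 162
[503.188 -24.476   0.025] 1.883
```

View pics/tube2.png

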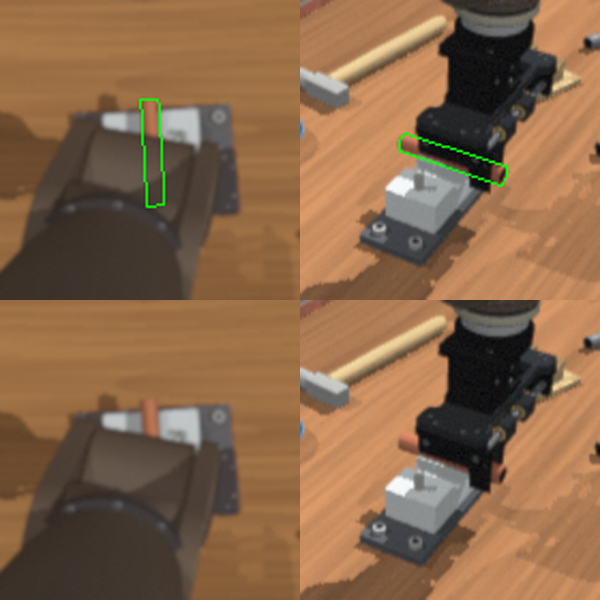

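Both views show the tube in the gripper above the groove, matching the model. Lowering it now.

Request:
move_arm(
  commands=[
    [[0, 0, -0.3], 0, -1],
    [[0, 0, -0.2], 0, -1],
    [[0, 0, -0.1], 0, -1],
    [[0, 0, -0.06], 0, -1],
    [[0, 0, 0], 0, -1],
    [[0, 0, 0], 0, -1],
  ],
)

```text
t: 7.5
eef_pos: [463.4, -26.6, 221.4]
tcp_rot: [-3.141, 0.001, 0.057]
ft_force: [-0.5, 1.5, -0.2]
opening: 0.204
grip_force: 29.8
```

Request:
move_arm(
  commands=[
    [[0, 0, -0.04], 0, -1],
    [[0, 0, -0.02], 0, -1],
    [[0, 0, 0], 0, -1],
    [[0, 0, 0], 0, -1],
  ],
)

```text
t: 7.83
eef_pos: [463.4, -26.5, 219.9]
tcp_rot: [3.142, -0.0, 0.057]
ft_force: [-0.8, 3.8, 1.0]
opening: 0.205
grip_force: 29.8
```

Request:
move_arm(
  commands=[
    [[0, 0.025, -0.01], 0, -1],
    [[0, 0, 0], 0, -1],
    [[0, 0, 0], 0, -1],
  ],
)

```text
t: 8.08
eef_pos: [463.5, -26.0, 219.5]
tcp_rot: [3.141, -0.0, 0.056]
ft_force: [0.9, 0.6, -1.6]
opening: 0.204
grip_force: 29.8
```

Request:
move_arm(
  commands=[
    [[0, 0, 0], 0, -0.2],
    [[0, 0, 0], 0, -0.2],
    [[0, 0, 0], 0, -0.2],
    [[0, 0, 0], 0, -0.2],
    [[0, 0, 0], 0, -0.2],
    [[0, 0, 0.4], 0, -0.2],
    [[0, 0, 0.9], 0, -0.2],
    [[0, 0, 0.9], 0, 0],
    [[0, 0, 0.9], 0, 1],
    [[0, 0.6, 0.6], 0.9, 1],
    [[0, 0.9, 0], 1, 1],
    [[0, 0.9, 0], 1, 1],
    [[0, 0.9, 0], 1, 1],
    [[0, 0.9, 0], 1, 1],
    [[0, 0.9, 0], 1, 1],
    [[0, 0.9, 0], 1, 1],
    [[0, 0.9, 0], 1, 1],
    [[0, 0, 0], 1, 1],
  ],
)

```text
t: 9.58
eef_pos: [463.2, 184.3, 330.5]
tcp_rot: [3.142, -0.001, 0.775]
ft_force: [-0.6, -0.1, 0.5]
opening: 0.999
grip_force: 0.0
```

```bash
python3 run2.py tube 48 502 -23.8 0.057 tube3; python3 run2.py lower_half 0 520 -23.2 .057
```

```text
9.5833 [463.178 184.345 330.516] [ 3.142 -0.001  0.775] [-0.595 -0.093  0.459] [-0.055  0.001  0.039] 0.9986855881086796
top 0.72 [251. 230.] [251. 229.] 383
[501.012 -24.641   0.068] 0.119
side 0.5 [292. 243.] [284. 236.] 260
[504.451 -22.675   0.088] 0.636
9.7833 [463.333 180.879 330.427] [3.142 0.    0.766] [ 1.024 -0.479  0.36 ] [-0.065 -0.067  0.063] 1.00061835361119
top 0.8 [257. 223.] [252. 223.] 1872
[519.092 -22.736   0.06 ] 0.171
side 0.7 [275. 255.] [277. 250.] 1262
[514.008 -25.412   0.263] 0.674
```

View pics/tube3.png

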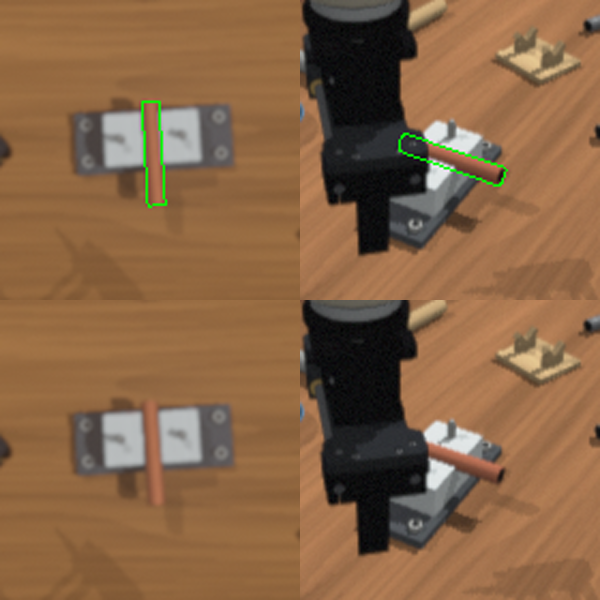

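The tube rests in the groove, about 18 mm behind centre as wanted. Now to the upper half.

Request:
move_arm(
  commands=[
    [[0.033, 0.26, 0], 0.99, 1],
    [[0.033, 0.26, 0], 0.99, 1],
    [[0.033, 0.26, 0], 0.99, 1],
    [[0.033, 0.26, 0], 0.99, 1],
    [[0.033, 0.26, 0], 0.99, 1],
    [[0.033, 0.26, 0], 0.99, 1],
    [[0.033, 0.26, 0], 0.99, 1],
    [[0.033, 0.26, 0], 0.99, 1],
    [[0.033, 0.26, 0], 0.99, 1],
    [[0.033, 0.26, 0], 0.99, 1],
    [[0.033, 0.26, 0], 0.99, 1],
    [[0.033, 0.26, 0], 0.99, 1],
    [[0.033, 0.26, 0], 0.99, 1],
    [[0.033, 0.26, 0], 0.99, 1],
    [[0.033, 0.26, 0], 0.99, 1],
    [[0.033, 0.26, 0], 0.99, 1],
    [[0, 0, -0.6], 0, 1],
    [[0, 0, -0.6], 0, 1],
    [[0, 0, 0], 0, 1],
    [[0, 0, 0], 0, 1],
  ],
)

```text
t: 11.65
eef_pos: [479.5, 305.5, 294.1]
tcp_rot: [-3.14, -0.0, 2.034]
ft_force: [0.2, 0.4, 0.5]
opening: 0.999
grip_force: 0.0
```

Descending to fingertips at 23 mm (TCP z = 213), then closing.

Request:
move_arm(
  commands=[
    [[0, 0.04, -0.8], 0, 1],
    [[0, 0, -0.8], 0, 1],
    [[0, 0, -0.7], 0, 1],
    [[0, 0, -0.4], 0, 1],
    [[0, 0, 0], 0, 1],
    [[0, 0, 0], 0, 1],
    [[0, 0, 0], 0, -1],
    [[0, 0, 0], 0, -1],
    [[0, 0, 0], 0, -1],
    [[0, 0, 0], 0, -1],
    [[0, 0, 0], 0, -1],
    [[0, 0, 0], 0, -1],
    [[0, 0, 0], 0, -1],
    [[0, 0, 0], 0, -1],
    [[0, 0, 0], 0, -1],
    [[0, 0, 0], 0, -1],
  ],
)

```text
t: 12.98
eef_pos: [479.5, 307.3, 213.8]
tcp_rot: [3.14, -0.0, 2.036]
ft_force: [2.3, 1.8, 5.5]
opening: 0.629
grip_force: 30.0
```

Request:
move_arm(
  commands=[
    [[0, 0, 0.2], 0, -1],
    [[0, 0, 0.5], 0, -1],
    [[0, 0, 0.8], 0, -1],
    [[0, 0, 0.8], 0, -1],
    [[0, 0, 0.7], 0, -1],
    [[0, 0, 0.4], 0, -1],
    [[0, 0, 0], 0, -1],
    [[0, 0, 0], 0, -1],
  ],
)

```text
t: 13.65
eef_pos: [478.8, 306.9, 315.1]
tcp_rot: [-3.141, 0.0, 2.036]
ft_force: [0.2, -0.4, -5.9]
opening: 0.627
grip_force: 30.0
```

```bash
python3 run2.py upper_half 102 479.5 307.3 0.465 up1
```

```text
13.65 [478.79  306.894 315.122] [-3.141  0.     2.036] [ 0.18  -0.364 -5.889] [-0.016 -0.122 -0.056] 0.6274020050397215
top 0.62 [118. 235.] [108. 239.] 767
[486.404 308.273   0.138] 0.705
side 0.6 [184. 322.] [188. 317.] 2649
[478.466 308.797   0.56 ] 0.213
```

View pics/up1.png

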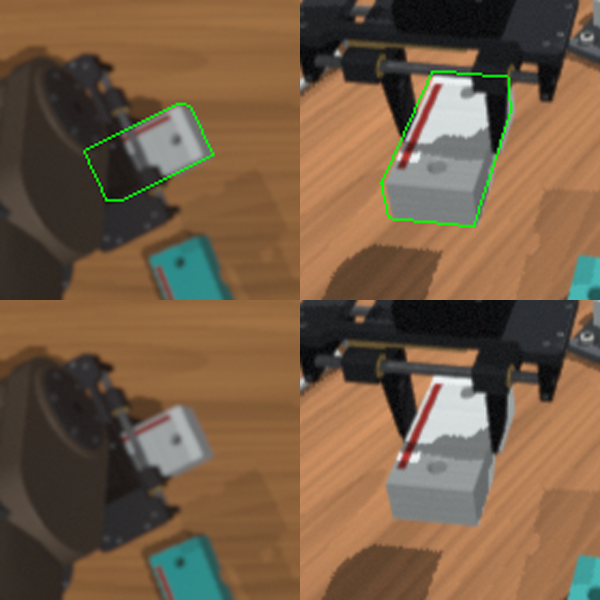

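Request:
move_arm(
  commands=[
    [[0.098, -0.4, 0], -0.363, -1],
    [[0.098, -0.785, 0], -0.363, -1],
    [[0.098, -0.785, 0], -0.363, -1],
    [[0.098, -0.785, 0], -0.363, -1],
    [[0.098, -0.785, 0], -0.363, -1],
    [[0.098, -0.785, 0], -0.363, -1],
    [[0.098, -0.785, 0], -0.363, -1],
    [[0.098, -0.785, 0], -0.363, -1],
    [[0.098, -0.785, 0], -0.363, -1],
    [[0.098, -0.785, 0], -0.363, -1],
    [[0.098, -0.785, 0], -0.363, -1],
    [[0.098, -0.785, 0], -0.363, -1],
    [[0.098, -0.785, 0], -0.363, -1],
    [[0.098, -0.785, 0], -0.363, -1],
    [[0, -0.385, -0.4], 0, -1],
    [[0, 0, -0.4], 0, -1],
    [[0, 0, 0], 0, -1],
    [[0, 0, 0], 0, -1],
    [[0, 0, 0], 0, -1],
  ],
)

```text
t: 15.43
eef_pos: [520.5, -22.5, 291.7]
tcp_rot: [-3.141, -0.0, 1.629]
ft_force: [0.1, -0.6, -5.7]
opening: 0.628
grip_force: 30.0
```

```bash
python3 run2.py upper_half 78 520 -22.9 0.058 up2
```

```text
15.4333 [520.45  -22.527 291.681] [-3.141 -0.     1.629] [ 0.077 -0.564 -5.718] [-0.056 -0.076 -0.036] 0.6280714287481152
top 0.81 [129. 302.] [250. 221.] 1127
[520.    -22.9     0.058] 1.0
side 0.9 [275. 221.] [278. 223.] 1216
[520.111 -23.503   0.058] 0.15
```

View pics/up2.png

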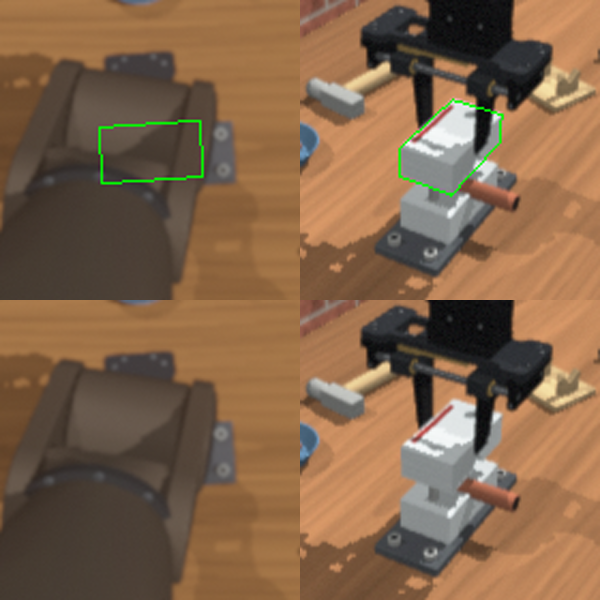

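The half hangs over the dowels, red stripe on the far side. Lowering onto the tapers while watching the force.

Request:
move_arm(
  commands=[
    [[0, 0, -0.2], 0, -1],
    [[0, 0, -0.1], 0, -1],
    [[0, 0, -0.1], 0, -1],
    [[0, 0, -0.1], 0, -1],
    [[0, 0, 0], 0, -1],
    [[0, 0, 0], 0, -1],
  ],
)

```text
t: 16.13
eef_pos: [520.8, -22.4, 276.1]
tcp_rot: [3.14, -0.0, 1.629]
ft_force: [4.8, 4.0, -8.8]
opening: 0.631
grip_force: 30.0
```

Request:
move_arm(
  commands=[
    [[0.025, 0.02, 0], 0, -1],
    [[0, 0, 0], 0, -1],
    [[0, 0, 0], 0, -1],
  ],
)

```text
t: 16.38
eef_pos: [521.1, -22.0, 276.3]
tcp_rot: [-3.141, 0.0, 1.629]
ft_force: [1.4, 0.5, -6.1]
opening: 0.628
grip_force: 30.0
```

Request:
move_arm(
  commands=[
    [[0.012, 0.007, -0.1], 0, -1],
    [[0, 0, -0.1], 0, -1],
    [[0, 0, -0.1], 0, -1],
    [[0, 0, 0], 0, -1],
    [[0, 0, 0], 0, -1],
  ],
)

```text
t: 16.8
eef_pos: [521.5, -21.8, 267.2]
tcp_rot: [-3.141, -0.0, 1.629]
ft_force: [0.3, -0.5, -5.7]
opening: 0.629
grip_force: 30.0
```

Request:
move_arm(
  commands=[
    [[0, 0, -0.08], 0, -1],
    [[0, 0, -0.06], 0, -1],
    [[0, 0, -0.03], 0, -1],
    [[0, 0, 0], 0, -1],
    [[0, 0, 0], 0, -1],
  ],
)

```text
t: 17.22
eef_pos: [521.6, -21.8, 262.4]
tcp_rot: [3.142, 0.0, 1.629]
ft_force: [0.0, -0.7, -5.2]
opening: 0.628
grip_force: 30.0
```

Request:
move_arm(
  commands=[
    [[0, 0, -0.03], 0, -1],
    [[0, 0, -0.02], 0, -1],
    [[0, 0, 0], 0, -1],
    [[0, 0, 0], 0, -1],
    [[0, 0, 0], 0, -1],
  ],
)

```text
t: 17.63
eef_pos: [521.5, -21.7, 261.8]
tcp_rot: [3.141, 0.0, 1.629]
ft_force: [-3.9, 0.8, 6.8]
opening: 0.629
grip_force: 30.0
```

Request:
move_arm(
  commands=[
    [[-0.01, 0, -0.02], 0, -1],
    [[0, 0, 0], 0, -1],
    [[0, 0, 0], 0, -1],
    [[0, 0, 0], 0, -1],
    [[0, 0, 0], 0, -1],
    [[0, 0, 0], 0, -1],
  ],
)

```text
t: 18.13
eef_pos: [521.3, -21.7, 261.8]
tcp_rot: [3.14, 0.0, 1.629]
ft_force: [-4.6, 1.1, 14.8]
opening: 0.622
grip_force: 30.0
```

```bash
python3 run2.py upper_half 48 521.3 -22.2 0.058 up3; python3 run2.py upper_half 48 521.3 -22.2 0.058|head -1
```

```text
18.1333 [521.303 -21.726 261.813] [3.14  0.    1.629] [-4.636  1.093 14.831] [ 0.165  0.849 -0.042] 0.6221049952763998
top none
side 0.88 [278. 231.] [277. 234.] 1151
[520.924 -23.951   0.056] 0.159
18.3333 [521.266 -21.745 261.765] [3.14  0.    1.629] [-4.527  0.57  15.06 ] [ 0.08   0.826 -0.042] 0.6263965700346507
```

View pics/up3.png

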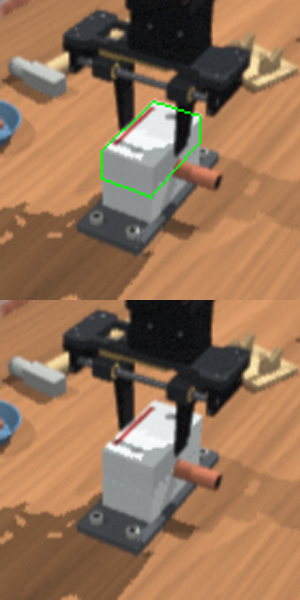

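The block is closed, with the tube sticking out on the near side as it should. The push holds steady at 15 N.

```bash
python3 -c "
from cell import env
print(env.job_done()); s=env.state(); print(s['t'],s['ft_force'])"
```

```text
the job is handed in; nothing more can be done
None
the job is handed in; nothing more can be done
```

The job is handed in at about 18 s: the copper tube is in the groove, about 12 mm past the red face by camera fit, and the upper half is fully home on both dowels, red face the same side, held down with a steady 15 N. No verdict came back from the judge.

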